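Hang the slotted bracket on the pin and lock it in

ROBOT

A 6-joint arm with a two-finger parallel gripper is mounted at the origin on a cart in front of the work surface, level with it; the furniture and walls round the work are solid. World frame = base frame: x ahead of the robot, y to its left, z up, the work surface at z = 0. Lengths are in m, angles in degrees, forces in N, time in s.
With the tool pointing down it reaches from about 0.25 to 0.725 m from the base axis. Payload 9.7 kg.
Tool frame: the origin (TCP) lies midway between the tips of the shut fingers; the grasp point (between the pads) lies 19 mm behind it (bot.pinch_z is the distance from the TCP to the grasp point, in m); z points along the fingers, y is the direction in which the jaws open and shut (so a half turn about z gives the same grasp; the last joint's range is limited). The gripper opens to 85 mm and grips with 20 to 120 N. Pads are 22 mm wide; open, the fingers measure 114 mm over their backs; the gripper's body (76 mm by 85 mm) begins 54 mm behind the grasp point. The pads swing forward as they close: fully open they stand 13 mm farther back than shut.
Start: joints at [0, 4.979, 10.078, 95.1, 0, 90], TCP at [0.55, -0, 0.21] pointing down, gripper open.
Joint ranges: [-179.16, 179.16], [-48.56, 103.87], [-65.8, 70.77], [-126.05, 130.52], [-82.76, 87.17], [-180, 180]. Speed limits (degrees/s): [127.2, 127.2, 147.25, 180, 180, 180].

INTERFACE

Orientations are given as [roll, pitch, yaw] about the fixed x, y, z axes, in that order (R = Rz(yaw) Ry(pitch) Rx(roll)).
In Python, from workcell import bot, imaging gives the robot as it stands.
- The arm moves only by the tool servo_tool, never from a script. Its argument "moves" is a list that holds one entry, the list of rows, each a list of 7 numbers: the turn, a rotation vector about the tool's x, y, z in rad, then the shift along the tool's x, y, z in cm, then the finger opening in cm, from 0 to 8.54. A call has 1 to 12 rows; each row shifts and turns the pose as measured when the row begins, along the tool's axes as they then stand; what a row does not reach is not made up. A row lasts 1/12 s, in which the tool goes at most 41.7 mm and 7.16 degrees, less where a joint would pass 70% of its speed; a pose out of reach is approached as far as the arm can. A call is refused whole if a number of a shift passes 4.17 or a number of a turn 0.125, either way. A call with a gripper value outside its range is refused whole. The fingers move at their own pace and stop on an object; "force" is the grip in N (left out, the last holds). Time passes only in rows, so rows that do not move let the fingers close. It gives the time, the measured TCP pose, the force and the opening at its end, in the units of the state.
- bot.get_obs(): the state, without advancing time (a new reading comes with each control period).
- imaging.camera(name): name is "scene" or "side" or "wrist"; returns the picture (420x560x3 uint8, blue, green, red); there is no depth.
- imaging.calibration(name): a dict with "fx", "fy", "cx", "cy" (pixels), "camera_from_world" (4x4, takes a point from world to camera coordinates). Camera axes: x right, y down, z forward; pixel columns grow to the right and rows downward; lengths in m; the calibration is good to about 2 mm. A picture is of the moment at which its call begins: read the wrist's pose just before it. calibration takes no time and is no camera call; for the wrist camera it gives the pose at the moment of the call.
- bot.job_done(): hands the job in, once; it reports no verdict.
The state is a dict: "time": time; "q": joint angles; "qd": joint speeds; "joint_efforts": joint torques, N m; "ee_pos": TCP position; "tcp_rot": TCP orientation; "wrist_force": force on the tool from outside, world axes, zero at the start; "torque": the same for the moment, N m; "opening": finger opening in m.
Only numpy, scipy, OpenCV 4.12 (cv2) and the standard library are available. Lean on these libraries where they do the work, as an engineer would, in place of code of your own. Each camera call takes 0.05 s, during which the arm holds its last target.

TASK

Hang the bright steel angle bracket on the stand's headed pin by its side slot: slide the slot sideways over the pin between post and pin head, let the bracket down until the pin sits in the top of the slot's upright pocket, and let go. Then squeeze the orange latch tab against the keeper's black grip and, keeping it squeezed, slide the keeper all the way to its other notch, next to the hanging bracket, and let go so that the tab springs out again. Leave the bracket hanging on the pin, and do not knock over or shove away the tin of scribers or the standing bolt.

Things in the scene. Friction and masses are not known exactly. Their poses are not given: they have to be found in the camera images.
- bracket_centre (a point): Sizes in mm. Centre of the upright leg of the loose bright steel angle bracket (0.28 kg), standing on its foot. Axes: z up, x through the leg, y along its width. Leg 10 thick (x), 50 wide, 150 tall (z -75 to +75). Foot: 10 thick, as wide, runs 40 from the leg to -x at the bottom. Above z +20 the leg is solid: grip it there across its thickness from above, best 55 above this point.
- bracket_mouth (a point): Sizes in mm. Middle of the slot's mouth in the bracket's -y edge, 2 below and 25 to -y of bracket_centre; bracket axes. The slot goes through the leg: from here a level channel, 18 high (z -9 to +9), runs 32 to +y; at its inner end an upright pocket 14 wide, centred on the leg, rises to 19 above this point.
- bracket_seat (a point): Sizes in mm. Point of the bracket where the pin's axis lies when it hangs right: 12 above bracket_centre, 5 below the roof of the slot's pocket, in the middle of the leg's thickness. 14 above the mid-height of the channel. Bracket axes.
- pin_mid (a point): Sizes in mm. Middle of the free shank of the fixed stand's steel pin, on its axis, 165 above the bench. Stand axes: x along the pin from head to post (away from the robot), y left, z up. Shank 10 diameter, free from the post's face at x +9 to the head at x -9; head 22 diameter, 7 thick. The bracket comes on from the left, moving to -y, its foot towards the robot.
- stand: Sizes in mm. Blue fixed hanging stand; origin in the middle of its underside, axes as pin_mid. Base 100 x 200 x 12 (x, y, z). The pin is 65 to the right (-y) of the origin. The post behind it is 26 wide (y), its top 14 above the pin's axis. The keeper slides on the base to the left of the pin.
- keeper_stop (a point): Sizes in mm. Middle of the flat right-hand face, at the top end, of the keeper's upright stop, 118 above the bench; moves with the keeper; stand axes. The stop is 16 in x, 10 in y. Open, this face is 85 left of the pin's axis; shut, 29, which is 4 beside the hanging bracket.
- keeper_grip (a point): Sizes in mm. Middle of the keeper's grip, 80 above the bench; moves with the keeper; stand axes. A black block with a sprung orange latch tab on the robot's side (-x): 32 over both, from x -16 (tab) to +16 (block), about 25 wide in y, top 102 above the bench. Pinch it along x from above to press the tab in. Free for the fingers down to 55 above the bench.
- keeper (a joint): Travel of the keeper to the stand's -y (towards the pin), m: 0 open, 0.056 shut; a notch and an end stop at both ends, about 1 N of friction. While the tab is out its tooth locks the keeper in the notch (2 mm of play).
- tab (a joint): How far the orange latch tab is pressed in towards the block, m: 0 sprung out, 0.006 fully in. The spring takes 3 N to start, 6 N fully in; past 0.004 the tooth is clear of the notch. Let go between the notches, the tooth rests on the notched bar and the tab stays part way in; it springs out only in a notch.
- scriber_tin_mid (a point): Sizes in mm. Bystander: yellow tin with scribers, 69 in diameter, 128 tall; point on its axis 60 above its underside.
- bolt_mid (a point): Sizes in mm. Bystander: rusty bolt standing on its head, 27 across, 65 tall; point on its axis 30 above its underside.
Mind the look-alikes: they are no part of the job. What is shaped like the part that bears bracket_centre but blue is not meant.

How it is judged:
By the outcome, as a careful person would: the job done as asked, in the order asked, and still so for the second after the job is handed in, with the robot touching nothing.
It also fails if it takes over 58 s, if anything falls off the work surface, if the arm or the gripper's body presses on something with over 40 N, if the wrist force passes 120 N, or if a joint passes its speed limit or range.

## Working session

There is one attempt and no reset: what is moved stays moved. The work goes in short steps, Python scripts to look and compute and a tool call to move; the robot and the scene stay as the last step left them, time stands still between calls to the robot, and variables do not carry over. Pictures are saved under pics/ and viewed, and the job is handed in when it is done.

Besides the shell and the picture viewer there is one more tool, called as name(argument=value, ...) on one line, values as JSON. servo_tool: Moves the arm, as the interface text tells. Its arguments: {"type":"object","properties":{"moves":{"type":"array","items":{"type":"array","items":{"type":"array","items":{"type":"number"}}}},"force":{"type":"number"}},"required":["moves"]}

```bash
mkdir -p pics; ls
python3 - <<'E'
from workcell import bot, imaging
import cv2
print(bot.get_obs())
for n in ["scene","side","wrist"]:
    c=imaging.calibration(n); print(n,c)
    cv2.imwrite(f"pics/{n}0.png",imaging.camera(n))
E
```

```text
pics
{'time': 0.0, 'q': array([ 1.58867048e-03,  5.01250577e+00,  1.00337989e+01,  9.51009898e+01,
       -7.20874022e-04,  9.00000749e+01]), 'qd': array([-0.02036147,  0.0323225 ,  0.01557779, -0.01388447, -0.01459716,
        0.02517672]), 'joint_efforts': array([ 7.68234549e-04, -5.20392072e+01,  4.64802504e+01,  1.63646933e-02,
        2.23589603e-05, -6.77332673e-05]), 'ee_pos': array([5.49728540e-01, 1.13938958e-05, 2.09663751e-01]), 'tcp_rot': array([-1.79920303e+02,  7.20977506e-04,  9.00015148e+01]), 'wrist_force': array([-0.18294906,  0.24721366,  0.4536803 ]), 'torque': array([0.02844403, 0.01090351, 0.01465207]), 'opening': 0.0852815927993138}
scene {'fx': 425.62269124899757, 'fy': 425.62269124899757, 'cx': 282.16581243635187, 'cy': 209.5839460750419, 'camera_from_world': array([[ 0.81060683, -0.58549102, -0.01080916, -0.42966425],
       [-0.44432367, -0.60292904, -0.66261078,  0.29166462],
       [ 0.38143551,  0.54191959, -0.74888591,  0.84442215],
       [ 0.        ,  0.        ,  0.        ,  1.        ]])}
side {'fx': 385.3396246673699, 'fy': 385.3396246673699, 'cx': 278.28721851504287, 'cy': 210.128904417244, 'camera_from_world': array([[ 0.70269715,  0.71111779,  0.02298247, -0.32587283],
       [ 0.3250124 , -0.29209397, -0.89947098, -0.0612758 ],
       [-0.63291678,  0.63952529, -0.43637571,  1.24021253],
       [ 0.        ,  0.        ,  0.        ,  1.        ]])}
wrist {'fx': 348.79845994649344, 'fy': 348.79845994649344, 'cx': 280.03980709924724, 'cy': 207.7208535715604, 'camera_from_world': array([[ 9.99998691e-01,  1.51349053e-04, -1.61084880e-03,
        -5.49404663e-01],
       [ 6.28871561e-04, -9.53689501e-01,  3.00792188e-01,
        -4.01037507e-02],
       [-1.49072497e-03, -3.00792808e-01, -9.53688348e-01,
         3.79346424e-01],
       [ 0.00000000e+00,  0.00000000e+00,  0.00000000e+00,
         1.00000000e+00]])}
```

View pics/scene0.png

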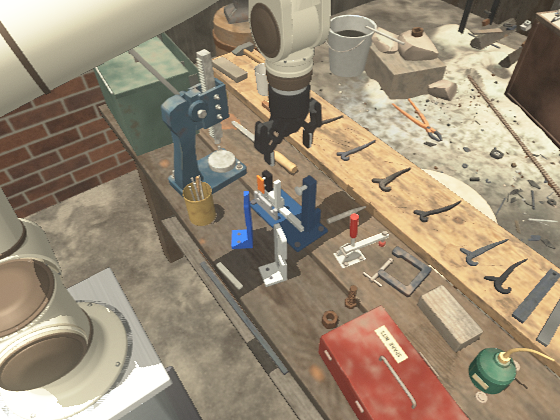

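View pics/side0.png

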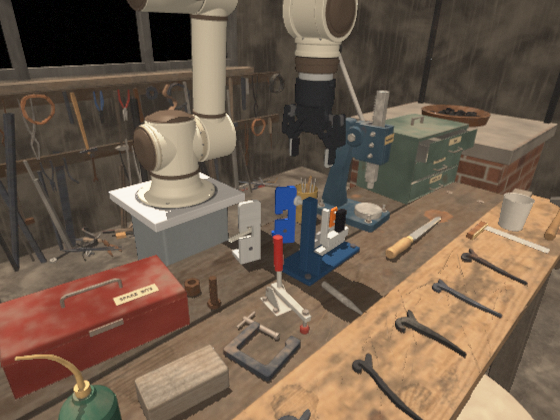

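View pics/wrist0.png

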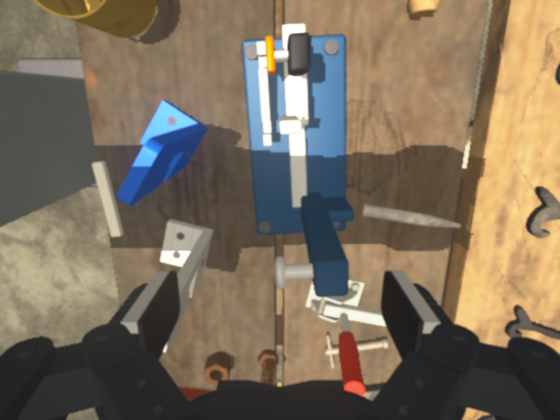

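Run:
```python
import cv2
a=cv2.imread("pics/scene0.png")[165:315,170:370]; cv2.imwrite("pics/c1.png",cv2.resize(a,None,fx=4,fy=4,interpolation=cv2.INTER_CUBIC))
a=cv2.imread("pics/side0.png")[170:310,200:400]; cv2.imwrite("pics/c2.png",cv2.resize(a,None,fx=4,fy=4,interpolation=cv2.INTER_CUBIC))
a=cv2.imread("pics/wrist0.png")[10:370,100:400]; cv2.imwrite("pics/c3.png",cv2.resize(a,None,fx=1.66,fy=1.66,interpolation=cv2.INTER_CUBIC))
```

```text
(no output)
```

View pics/c1.png

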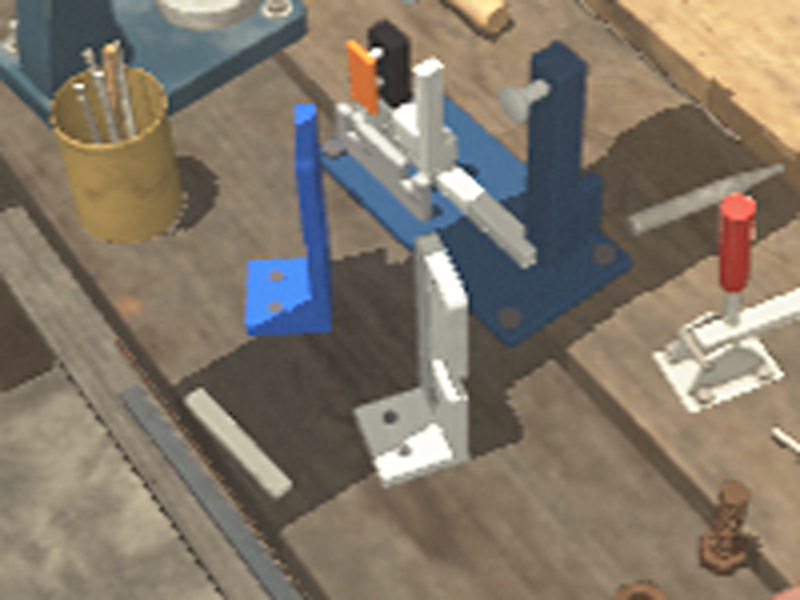

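View pics/c2.png

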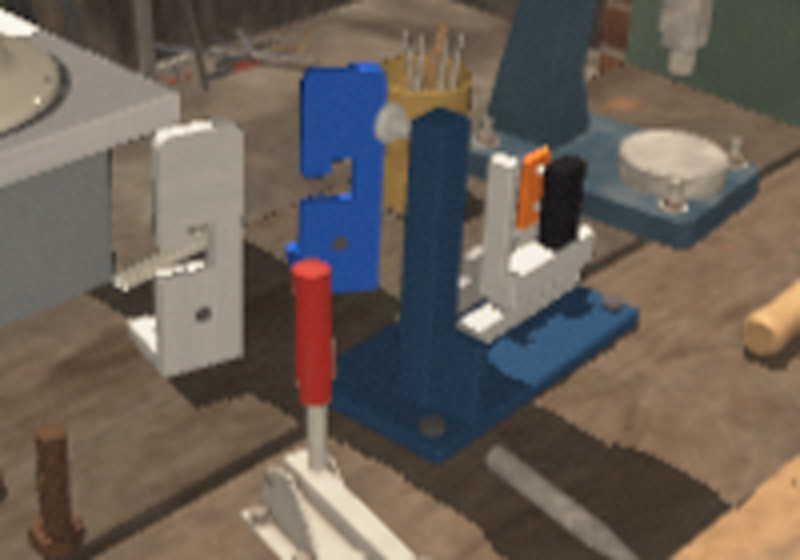

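View pics/c3.png

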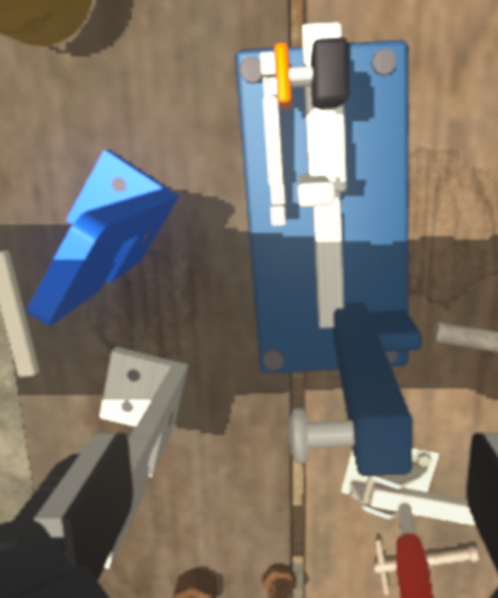

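```bash
cat > h.py <<'E'
import numpy as np, cv2
from workcell import bot, imaging
def ray(n,p,c=None):
    c=c or imaging.calibration(n); T=np.array(c["camera_from_world"]); R=T[:3,:3]
    o=-R.T@T[:3,3]; d=R.T@np.array([(p[0]-c["cx"])/c["fx"],(p[1]-c["cy"])/c["fy"],1]); return o,d/np.linalg.norm(d)
def plane(n,p,z,c=None):
    o,d=ray(n,p,c); return o+d*(z-o[2])/d[2]
def tri(a,pa,b,pb,ca=None,cb=None):
    o1,d1=ray(a,pa,ca);o2,d2=ray(b,pb,cb)
    t=np.linalg.lstsq(np.c_[d1,-d2],o2-o1,rcond=None)[0]
    x,y=o1+d1*t[0],o2+d2*t[1]; return (x+y)/2,np.linalg.norm(x-y)
def proj(n,P,c=None):
    c=c or imaging.calibration(n); q=np.array(c["camera_from_world"])@np.r_[P,1]; return np.array([q[0]/q[2]*c["fx"]+c["cx"],q[1]/q[2]*c["fy"]+c["cy"]])
E
python3 - <<'E'
from h import *
np.set_printoptions(precision=4,suppress=True)
import pickle
c=imaging.calibration("wrist"); pickle.dump(c,open("w0.pkl","wb"))
W=lambda u,v:(100+u/1.66,10+v/1.66); S=lambda u,v:(170+u/4,165+v/4); D=lambda u,v:(200+u/4,170+v/4)
print("base corners wrist z12")
for p in [(238,52),(408,42),(262,370)]: print(plane("wrist",W(*p),.012))
print("foot corners wrist z10")
for p in [(113,348),(100,421),(186,362)]: print(plane("wrist",W(*p),.010))
print("scene foot z0");
for p in [(385,487),(468,460)]: print(plane("scene",S(*p),0))
print("side leg bottom z0")
for p in [(168,375),(242,357)]: print(plane("side",D(*p),0))
print("side leg top z150")
for p in [(212,124),(243,126)]: print(plane("side",D(*p),.15))
print("scene leg top z150")
for p in [(418,240),(436,236),(447,300),(467,288)]: print(plane("scene",S(*p),.15))
print("head", tri("scene",S(512,103),"side",D(390,122)), tri("scene",S(512,103),"wrist",W(298,434)))
print("tin top",plane("scene",S(110,100),.128),"bolt",plane("scene",S(725,560),0),"blue foot", plane("wrist",W(107,150),.01))
E
```

```text
base corners wrist z12
[0.5149 0.1267 0.012 ]
[0.6112 0.1318 0.012 ]
[ 0.5248 -0.0673  0.012 ]
foot corners wrist z10
[ 0.4259 -0.0524  0.01  ]
[ 0.4117 -0.1061  0.01  ]
[ 0.4739 -0.0623  0.01  ]
scene foot z0
[ 0.4115 -0.1037  0.    ]
[ 0.459  -0.1169  0.    ]
side leg bottom z0
[ 0.4613 -0.1136 -0.    ]
[ 0.4761 -0.0702  0.    ]
side leg top z150
[ 0.4675 -0.0846  0.15  ]
[ 0.4804 -0.074   0.15  ]
scene leg top z150
[ 0.4604 -0.0725  0.15  ]
[ 0.4693 -0.0758  0.15  ]
[ 0.4498 -0.1125  0.15  ]
[ 0.4622 -0.1123  0.15  ]
head (array([ 0.5495, -0.0341,  0.1637]), np.float64(5.8803269959611576e-05)) (array([ 0.5493, -0.0344,  0.1641]), np.float64(0.0001345399536709449))
tin top [0.3886 0.1305 0.128 ] bolt [ 0.5332 -0.2487  0.    ] blue foot [0.4344 0.0734 0.01  ]
```

servo_tool(moves=[[[0,0,0,-2.3,-2.2,0,8.5],[0,0,0,-2.3,-2.2,0,8.5],[0,0,0,-2.3,-2.2,0,8.5],[0,0,0,-2.3,-2.2,0,8.5],[0,0,0.1,0,0,0,8.5],[0,0,0.1,0,0,0,8.5],[0,0,0.09,0,0,0,8.5],[0,0,0,0,0,0,8.5]]])

```text
time: 0.82
ee_pos: [0.4566, -0.0955, 0.2066]
tcp_rot: [-179.7, 0.1, 72.8]
wrist_force: [0.8, 0.2, -0.2]
opening: 0.0851
```

Run:
```python
from h import *
import pickle
o=bot.get_obs(); print(o["time"],o["ee_pos"],o["tcp_rot"],o["wrist_force"])
c=imaging.calibration("wrist"); pickle.dump(c,open("w1.pkl","wb"))
im=imaging.camera("wrist"); cv2.imwrite("pics/w1.png",im)
cv2.imwrite("pics/w1b.png",cv2.resize(im[120:420,130:530],None,fx=2,fy=2,interpolation=cv2.INTER_CUBIC))
```

```text
0.8167 [ 0.45663288 -0.09545471  0.20661688] [-1.79664337e+02  8.41358056e-02  7.28404571e+01] [ 0.83959064  0.19846755 -0.21122599]
```

View pics/w1b.png

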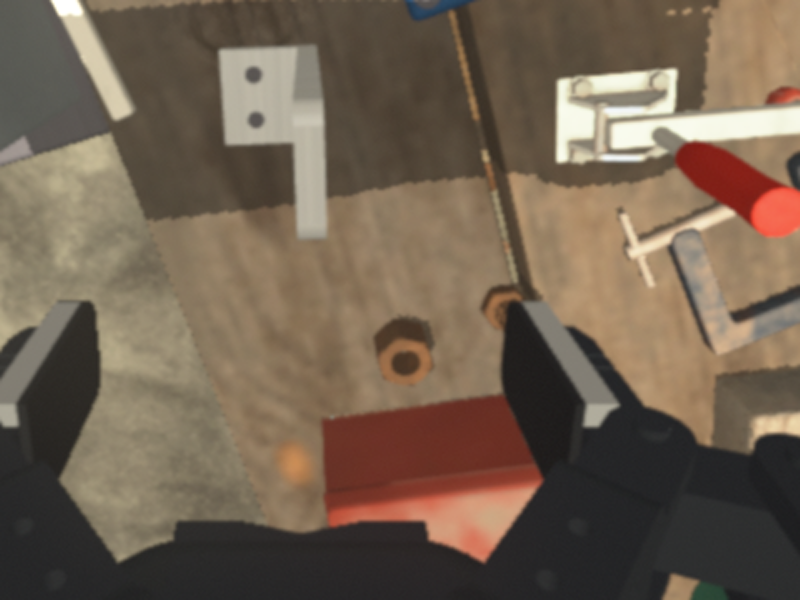

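Run:
```python
from h import *
import pickle
np.set_printoptions(precision=4,suppress=True)
c=pickle.load(open("w1.pkl","rb"))
W=lambda u,v:(130+u/2,120+v/2)
def f(l,p,z): print(l,plane("wrist",W(*p),z,c)[:2])
print("leg centre pts");a=plane("wrist",W(309,130),.15,c);b=plane("wrist",W(312.5,232),.15,c);print(a,b,np.degrees(np.arctan2(-(a-b)[0],(a-b)[1])))
for z in (.142,.15): f("-y end %g"%z,(313,238),z); f("+y end",(309,96),z)
f("foot +y",(220,49),.01);f("foot -y",(225,145),.01);f("+y+x bottom",(317,45),0)
print(proj("wrist",[.4566,-.0955,.2066],c))
th=np.radians(-16)
R=np.array([[np.cos(th),-np.sin(th)],[np.sin(th),np.cos(th)]])
p0=np.array([.4635,-.0925])
for l,z in [((-45,25),.01),((-45,-25),.01),((5,25),0),((-5,25),.142),((5,25),.142),((-5,-25),.142),((5,-25),.142)]:
    P=np.r_[p0+R@np.array(l)/1000,z]; q=proj("wrist",P,c); print(l,z,(q-[130,120])*2)
```

```text
leg centre pts
[ 0.4658 -0.0753  0.15  ] [ 0.4566 -0.1096  0.15  ] -15.0171472926829
-y end 0.142 [ 0.4552 -0.115 ]
+y end [ 0.4686 -0.0661]
-y end 0.15 [ 0.4561 -0.1118]
+y end [ 0.469  -0.0646]
foot +y [ 0.4254 -0.0544]
foot -y [ 0.4112 -0.1033]
+y+x bottom [ 0.4732 -0.0683]
[279.4935 253.4422]
(-45, 25) 0.01 [224.2784  51.0291]
(-45, -25) 0.01 [229.2322 145.3129]
(5, 25) 0 [321.4367  46.6631]
(-5, 25) 0.142 [301.0795 101.4053]
(5, 25) 0.142 [331.2745 100.8458]
(-5, -25) 0.142 [303.8623 240.9642]
(5, -25) 0.142 [332.2051 240.5072]
```

servo_tool(moves=[[[0,0,-0.02,0.6,0.35,0,8.5],[0,0,0,0,0,3.0,8.5],[0,0,0,0,0,3.0,8.5],[0,0,0,0,0,3.0,8.5],[0,0,0,0,0,0.5,8.5],[0,0,0,0,0,0,8.5]]])

```text
time: 1.37
ee_pos: [0.4644, -0.0883, 0.1094]
tcp_rot: [-179.8, 0.0, 75.7]
wrist_force: [-0.2, -0.2, 0.3]
opening: 0.0851
```

Run:
```python
from h import *
im=imaging.camera("wrist"); cv2.imwrite("pics/w2.png",im)
```

```text
(no output)
```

View pics/w2.png

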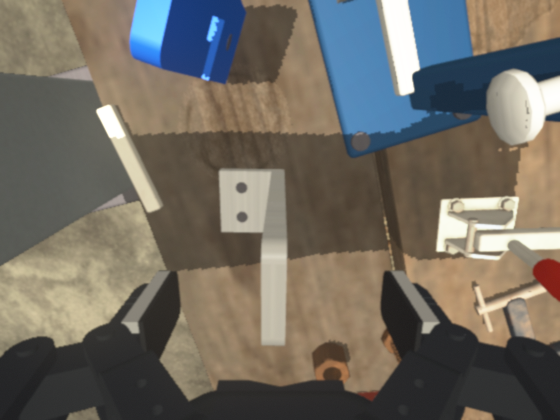

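servo_tool(moves=[[[0,0,0.03,-0.32,-0.21,0,8.5],[0,0,0,0,0,0,8.5],[0,0,0,0,0,0,8.5]]])

```text
time: 1.67
ee_pos: [0.4632, -0.091, 0.1139]
tcp_rot: [179.9, 0.0, 74.0]
wrist_force: [-0.4, 0.1, 0.2]
opening: 0.0849
```

servo_tool(moves=[[[0,0,0,-0.03,-0.15,0.25,8.5],[0,0,0,0,0,0,8.5]]])

```text
time: 1.83
ee_pos: [0.4628, -0.0912, 0.1135]
tcp_rot: [179.7, -0.0, 74.0]
wrist_force: [-0.3, 0.2, -0.9]
opening: 0.085
```

servo_tool(moves=[[[0,0,0,0,0,0,0.5],[0,0,0,0,0,0,0.5],[0,0,0,0,0,0,0.5],[0,0,0,0,0,0,0.5],[0,0,0,0,0,0,0.5],[0,0,0,0,0,0,0.5],[0,0,0,0,0,0,0.5],[0,0,0,0,0,0,0.5],[0,0,0,0,0,0,0.5],[0,0,0,0,0,0,0.5]]], force=60)

```text
time: 2.67
ee_pos: [0.4627, -0.0913, 0.1149]
tcp_rot: [179.7, -0.0, 74.0]
wrist_force: [-2.2, 0.6, 1.8]
opening: 0.0083
```

servo_tool(moves=[[[0,0,0,0,0,-1.0,0.5],[0,0,0,0,0,-2.7,0.5],[0,0,0,0,0,-2.7,0.5],[0,0,0,0,0,-2.7,0.5],[0,0,-0.11,0,0,0,0.5],[0,0,-0.11,0,0,0,0.5],[0,0,-0.11,0,0,0,0.5],[0,0,0,0,0,0,0.5],[0,0,0,0,0,0,0.5]]])

```text
time: 3.42
ee_pos: [0.4613, -0.0911, 0.2116]
tcp_rot: [179.9, 0.1, 93.5]
wrist_force: [0.6, 0.1, -4.1]
opening: 0.0083
```

Run:
```python
from h import *
import pickle
o=bot.get_obs(); print(o["time"],o["ee_pos"],o["tcp_rot"],o["wrist_force"])
c=imaging.calibration("wrist"); pickle.dump(c,open("w3.pkl","wb"))
im=imaging.camera("wrist"); cv2.imwrite("pics/w3.png",im)
s=imaging.camera("side"); cv2.imwrite("pics/s3.png",s)
cv2.imwrite("pics/s3b.png",cv2.resize(s[90:310,200:420],None,fx=2.7,fy=2.7,interpolation=cv2.INTER_CUBIC))
```

```text
3.4167 [ 0.46132707 -0.0910503   0.21163039] [1.79879351e+02 5.68751609e-02 9.35254982e+01] [ 0.55539754  0.07753363 -4.05238691]
```

View pics/w3.png

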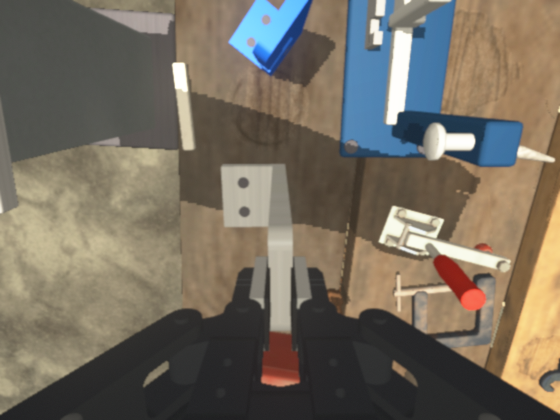

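View pics/s3b.png

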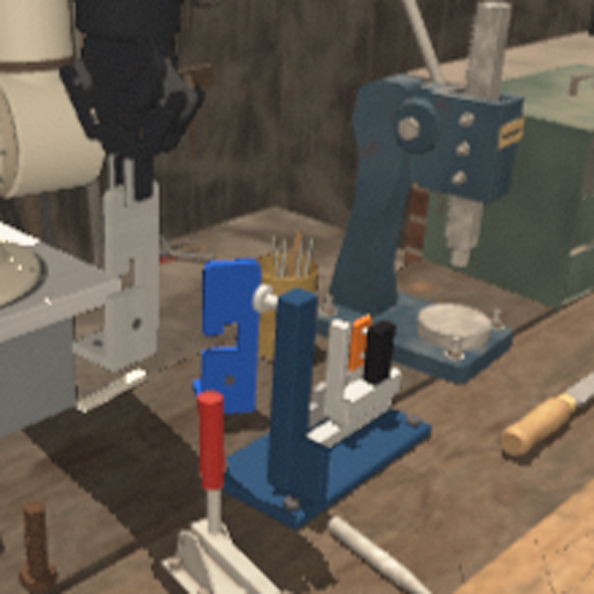

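Run:
```python
from h import *
import pickle
c=pickle.load(open("w3.pkl","rb"))
im=cv2.imread("pics/w3.png"); a=cv2.resize(im[90:190,390:540],None,fx=5,fy=5,interpolation=cv2.INTER_CUBIC)
cv2.imwrite("pics/p3.png",a)
# bracket model in tool: tool x=bracket y, tool y=bracket x
from scipy.spatial.transform import Rotation as Ro
R=Ro.from_euler("xyz",[179.88,.057,93.525],degrees=True).as_matrix(); t=np.array([.46133,-.09105,.21163])
for l in [(-45,25,-65),(-45,-25,-65),(5,25,-75),(5,25,67),(5,-25,67),(-5,-25,67)]:
    P=t+R@(np.array([l[1],l[0],40-l[2]])/1000); print(l,proj("wrist",P,c))
```

```text
(-45, 25, -65) [222.31753578 166.44950038]
(-45, -25, -65) [225.34148549 226.74245711]
(5, 25, -75) [286.42451852 164.12831003]
(5, 25, 67) [292.23998568 226.05219602]
(5, -25, 67) [291.07855507 328.12385963]
(-5, -25, 67) [269.31276539 328.11544939]
```

View pics/p3.png

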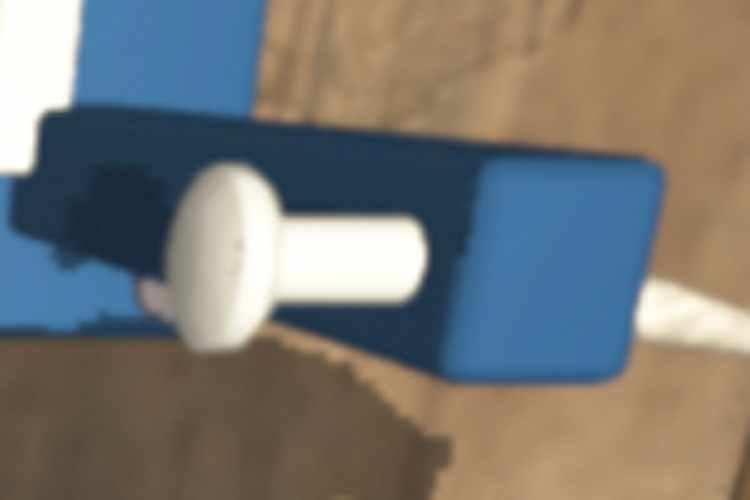

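Run:
```python
from h import *
import pickle
np.set_printoptions(precision=4,suppress=True)
c=pickle.load(open("w3.pkl","rb"))
W=lambda u,v:(390+u/5,90+v/5)
for l,p,z in [("post junc",(427,259),.17),("head back/shank top",(283,259),.170),("head rim+y",(232,163),.165),("rim -y",(214,352),.165),("shank +y edge",(350,215),.165),("shank -y edge",(350,304),.165),("post top corner -x+y",(485,158),.179),("post -x-y",(447,378),.179),("post +x+y",(655,162),.179),("post+x-y",(620,380),.179)]:
    print(l,plane("wrist",W(*p),z,c))
im=cv2.imread("pics/scene0.png")[165:235,280:340]
cv2.imwrite("pics/p0.png",cv2.resize(im,None,fx=8,fy=8,interpolation=cv2.INTER_CUBIC))
```

```text
post junc [ 0.5715 -0.0327  0.17  ]
head back/shank top [ 0.5548 -0.0337  0.17  ]
head rim+y [ 0.5489 -0.0235  0.165 ]
rim -y [ 0.5512 -0.0457  0.165 ]
shank +y edge [ 0.5641 -0.0286  0.165 ]
shank -y edge [ 0.5663 -0.039   0.165 ]
post top corner -x+y [ 0.5703 -0.0207  0.179 ]
post -x-y [ 0.5718 -0.045   0.179 ]
post +x+y [ 0.589 -0.02   0.179]
post+x-y [ 0.5915 -0.044   0.179 ]
```

View pics/p0.png

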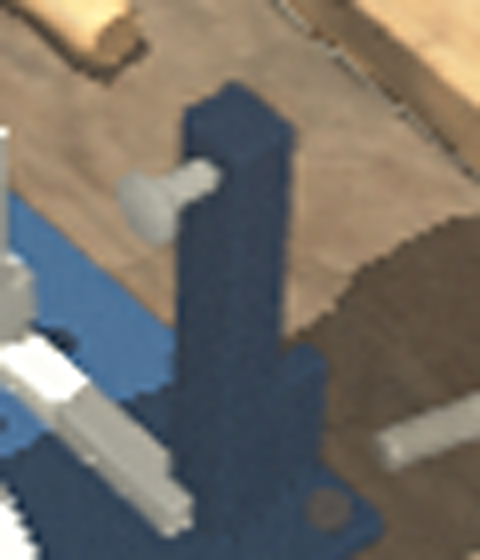

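Run:
```python
from h import *
import pickle
np.set_printoptions(precision=4,suppress=True)
c=pickle.load(open("w3.pkl","rb")); c0=pickle.load(open("w0.pkl","rb"))
print(plane("wrist",(312,0),0,c),plane("wrist",(268,72),0,c),plane("wrist",(100+178/1.66,10+195/1.66),.15,c0),plane("wrist",(100+178/1.66,10+195/1.66),.0,c0))
print(plane("scene",(170+330/4,165+330/4),0),plane("scene",(170+315/4,165+105/4),.15))
```

```text
[0.4817 0.0747 0.    ] [0.4434 0.0084 0.    ] [0.5042 0.0582 0.15  ] [0.4733 0.0462 0.    ]
[0.446  0.0048 0.    ] [0.47   0.0392 0.15  ]
```

servo_tool(moves=[[[0,0,0.009,-0.2,2.2,0,0.5],[0,0,0,-0.2,2.2,0,0.5],[0,0,0,0,2.2,0,0.5],[0,0,0,2.5,0.1,0,0.5],[0,0,0,2.5,0.1,0,0.5],[0,0,0,2.5,0.1,0,0.5],[0,0,0,2.0,0.1,0,0.5],[0,0,0,0,0,0,0.5],[0,0,0,0,0,0,0.5]]])

```text
time: 4.27
ee_pos: [0.5299, 0.0067, 0.2075]
tcp_rot: [-179.7, 0.0, 91.4]
wrist_force: [-0.1, -0.7, -2.9]
opening: 0.0084
```

servo_tool(moves=[[[0,0,-0.028,0,1.5,0,0.5],[0,0,0,0,1.4,0,0.5],[0,0,0,0,0,0,0.5],[0,0,0,0,0,0,0.5],[0,0,0,0,0,0,0.5]]])

```text
time: 4.68
ee_pos: [0.5588, 0.0054, 0.2067]
tcp_rot: [-179.6, 0.1, 92.6]
wrist_force: [0.1, -0.1, -3.1]
opening: 0.0084
```

Run:
```python
from h import *
import pickle
o=bot.get_obs(); print(o["time"],o["ee_pos"],o["tcp_rot"],o["wrist_force"])
c=imaging.calibration("wrist"); pickle.dump(c,open("w4.pkl","wb"))
im=imaging.camera("wrist"); cv2.imwrite("pics/w4.png",im[150:420,130:430].repeat(2,0).repeat(2,1))
for n in("scene","side"):
    s=imaging.camera(n); cv2.imwrite(f"pics/{n}4f.png",s)
    x,y=(230,120) if n=="scene" else (240,140)
    cv2.imwrite(f"pics/{n}4.png",cv2.resize(s[y:y+140,x:x+140],None,fx=4.2,fy=4.2,interpolation=cv2.INTER_CUBIC))
```

```text
4.6833 [0.55884228 0.00539729 0.2067093 ] [-1.79591229e+02  8.54631199e-02  9.25872549e+01] [ 0.05811364 -0.12526304 -3.08645064]
```

View pics/w4.png

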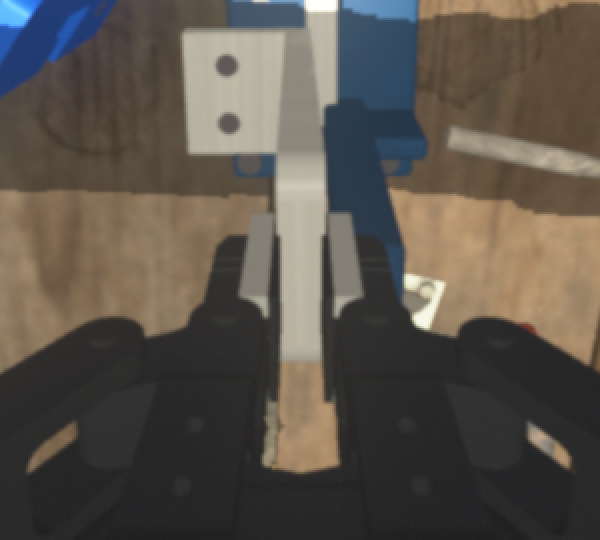

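View pics/scene4.png

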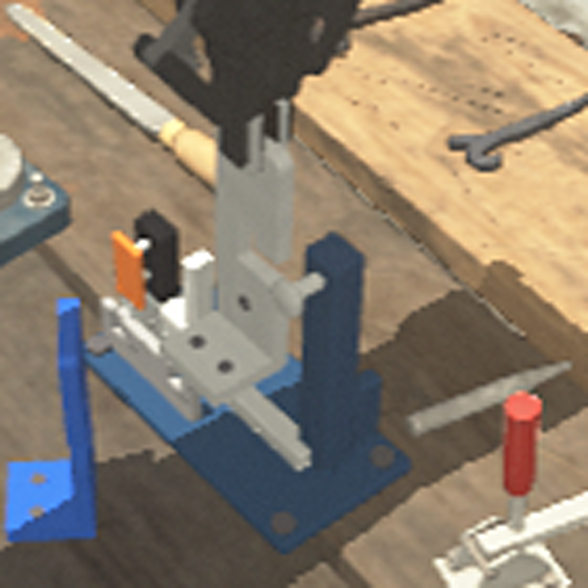

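View pics/side4.png

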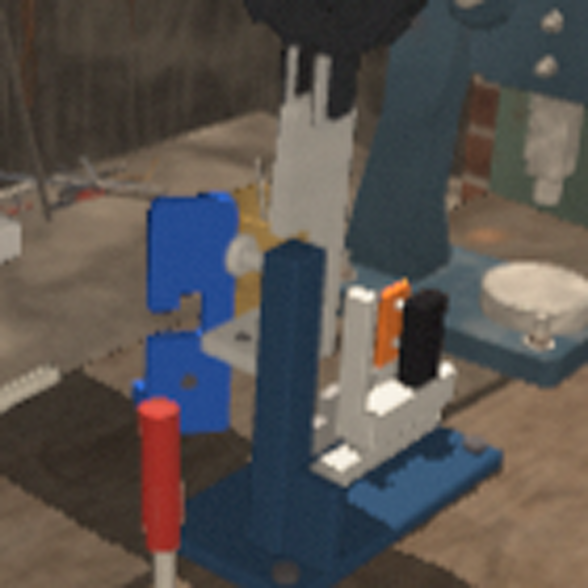

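servo_tool(moves=[[[0,0,-0.007,0,0.13,0,0.5],[0,0,0,-0.9,0,0,0.5],[0,0,0,-0.9,0,0,0.5],[0,0,0,0,0,0,0.5],[0,0,0,0,0,0,0.5]]])

```text
time: 5.25
ee_pos: [0.5603, -0.0147, 0.2079]
tcp_rot: [-179.7, 0.1, 93.0]
wrist_force: [0.1, 0.4, -2.2]
opening: 0.0086
```

Run:
```python
from h import *
for n in("scene","side"):
    s=imaging.camera(n)
    x,y=(270,160) if n=="scene" else (270,170)
    cv2.imwrite(f"pics/{n}5.png",cv2.resize(s[y:y+80,x:x+80],None,fx=7,fy=7,interpolation=cv2.INTER_CUBIC))
```

```text
(no output)
```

View pics/scene5.png

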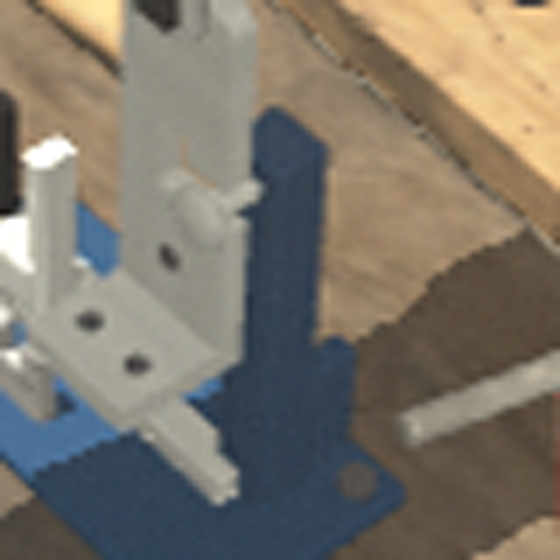

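View pics/side5.png

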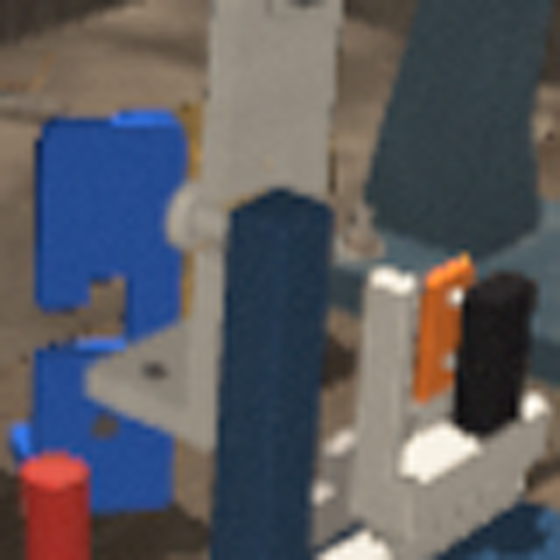

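servo_tool(moves=[[[0,0,0,-0.7,0.08,0.05,0.5],[0,0,0,-0.7,0,0,0.5],[0,0,0,-0.35,0,0,0.5],[0,0,0,0,0,0,0.5],[0,0,0,0,0,0,0.5]]])

```text
time: 5.77
ee_pos: [0.5622, -0.0335, 0.2072]
tcp_rot: [-179.7, 0.1, 93.1]
wrist_force: [0.1, -0.1, -3.5]
opening: 0.0081
```

servo_tool(moves=[[[0,0,0,0,0,0.5,0.5],[0,0,0,0,0,0.4,0.5],[0,0,0,0,0,0.2,0.5],[0,0,0,0,0,0,0.5],[0,0,0,0,0,0,0.5]]])

```text
time: 6.18
ee_pos: [0.562, -0.0332, 0.1945]
tcp_rot: [-179.6, 0.1, 93.1]
wrist_force: [-0.1, 0.1, -2.7]
opening: 0.0082
```

servo_tool(moves=[[[0,0,0,0,0,0.15,0.5],[0,0,0,0,0,0,0.5],[0,0,0,0,0,0,0.5]]])

```text
time: 6.43
ee_pos: [0.562, -0.0329, 0.1931]
tcp_rot: [-179.6, 0.1, 93.1]
wrist_force: [-0.5, 0.0, -2.5]
opening: 0.0083
```

Run:
```python
from h import *
print(bot.get_obs()["ee_pos"])
for n in("scene","side"):
    s=imaging.camera(n)
    x,y=(270,160) if n=="scene" else (270,170)
    cv2.imwrite(f"pics/{n}6.png",cv2.resize(s[y:y+80,x:x+80],None,fx=7,fy=7,interpolation=cv2.INTER_CUBIC))
```

```text
[ 0.56202709 -0.03293456  0.19310724]
```

View pics/scene6.png

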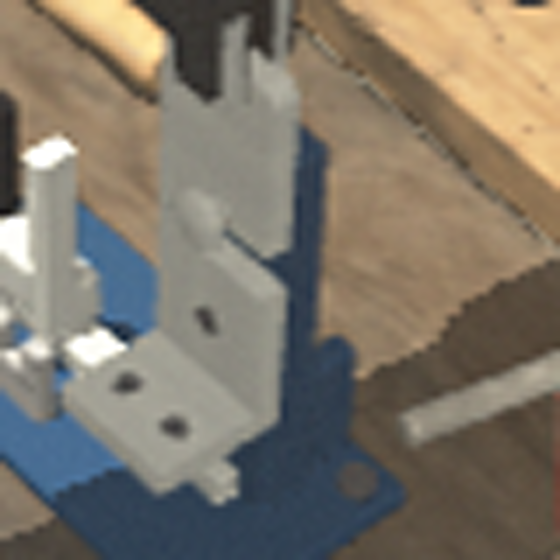

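View pics/side6.png

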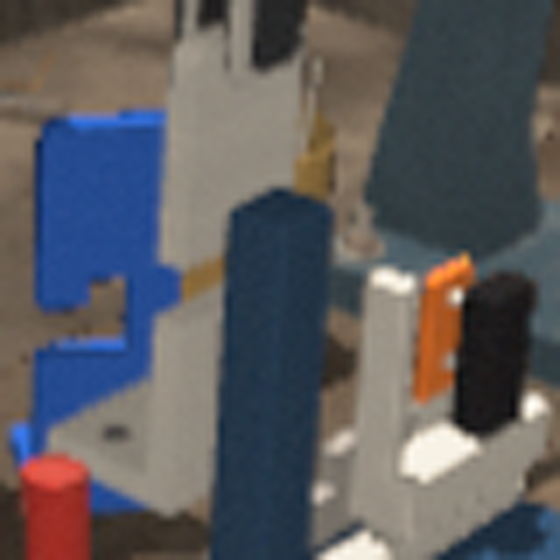

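servo_tool(moves=[[[0,0,0,0,0,0.12,0.5],[0,0,0,0,0,0,0.5],[0,0,0,0,0,0,0.5]]])

```text
time: 6.78
ee_pos: [0.5623, -0.033, 0.1931]
tcp_rot: [-179.8, 0.1, 93.1]
wrist_force: [-0.7, -0.1, -2.9]
opening: 0.0083
```

servo_tool(moves=[[[0,0,0,0,0,0.12,0.5],[0,0,0,0,0,0,0.5],[0,0,0,0,0,0,0.5]]])

```text
time: 7.03
ee_pos: [0.5625, -0.033, 0.1929]
tcp_rot: [-179.9, 0.1, 93.1]
wrist_force: [-0.4, -0.9, -2.9]
opening: 0.0084
```

servo_tool(moves=[[[0,0,0,0,0,0.25,0.5],[0,0,0,0,0,0,0.5],[0,0,0,0,0,0,0.5]]])

```text
time: 7.28
ee_pos: [0.5633, -0.033, 0.1931]
tcp_rot: [179.9, 0.1, 93.1]
wrist_force: [-0.2, 0.6, -3.9]
opening: 0.0084
```

servo_tool(moves=[[[0,0,0,0,-0.1,0.3,0.5],[0,0,0,0,0,0.15,0.5]]])

```text
time: 7.45
ee_pos: [0.5638, -0.0331, 0.1926]
tcp_rot: [179.5, 0.2, 93.1]
wrist_force: [-4.1, 0.1, 9.7]
opening: 0.0082
```

servo_tool(moves=[[[0,0,0,0,0,0,3.0],[0,0,0,0,0,0,4.5],[0,0,0,0,0,0,4.5],[0,0,0,0,0,0,4.5],[0,0,0,0,0,0,4.5],[0,0,0,0,0,0,4.5]]])

```text
time: 7.95
ee_pos: [0.5638, -0.0331, 0.1917]
tcp_rot: [179.5, 0.2, 93.1]
wrist_force: [0.7, 0.1, -0.3]
opening: 0.0446
```

Run:
```python
from h import *
im=imaging.camera("wrist"); cv2.imwrite("pics/w7.png",im)
s=imaging.camera("scene"); cv2.imwrite("pics/s7.png",cv2.resize(s[140:260,250:370],None,fx=5,fy=5,interpolation=cv2.INTER_CUBIC))
```

View pics/w7.png

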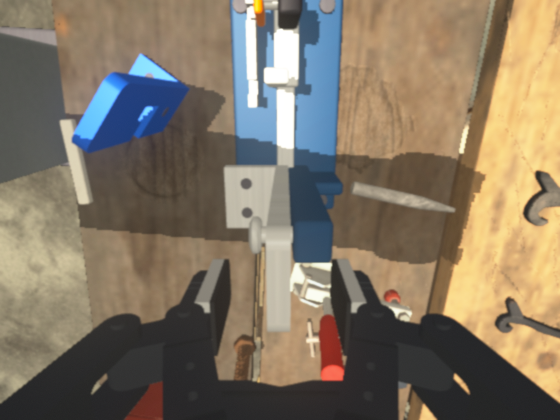

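View pics/s7.png

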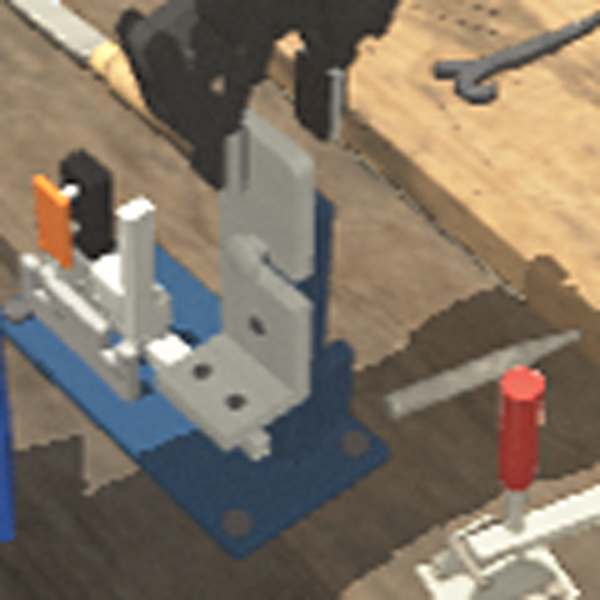

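servo_tool(moves=[[[0.009,0,0,0,0,-1.5,5.0],[0,0,0,0,0,-3,5.0],[0,0,0,0,0,-3,8.0],[0,0,0,2.0,0,0,8.0],[0,0,0,3.0,0,0,8.0],[0,0,0,3.0,0,0,8.0],[0,0,0,2.0,0,0,8.0],[0,0,0,0,0,0,8.0],[0,0,0,0,0,0,8.0]]])

```text
time: 8.8
ee_pos: [0.5579, 0.0699, 0.2686]
tcp_rot: [-179.8, 0.1, 92.9]
wrist_force: [-1.3, -0.2, -0.1]
opening: 0.0801
```

Run:
```python
from h import *
import pickle
c=imaging.calibration("wrist"); pickle.dump(c,open("w8.pkl","wb"))
im=imaging.camera("wrist"); cv2.imwrite("pics/w8.png",im)
cv2.imwrite("pics/w8b.png",cv2.resize(im[60:360,130:430],None,fx=2,fy=2,interpolation=cv2.INTER_CUBIC))
```

```text
(no output)
```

View pics/w8b.png

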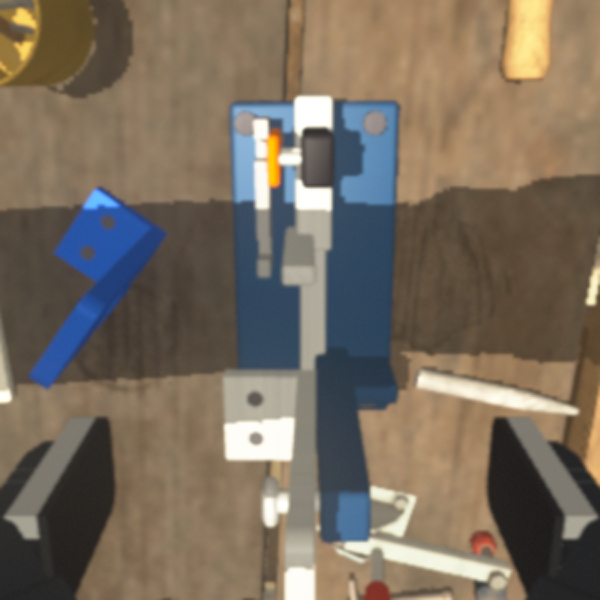

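Run:
```python
from h import *
import pickle
np.set_printoptions(precision=4,suppress=True)
c=pickle.load(open("w8.pkl","rb"))
W=lambda u,v:(130+u/2,60+v/2)
th=np.radians(3);R=np.array([[np.cos(th),np.sin(th)],[-np.sin(th),np.cos(th)]])
pin=np.array([.5622,-.0338])
for l,p,z in [("tab outer edge",(267,158),.10),("block right",(333,157),.102),("block -y",(318,186),.102),("block +y",(318,129),.102),("stop face -y L",(283,284),.118),("stop -y R",(313,284),.118),("stop +y",(300,230),.118),("bar end -y",(313,362),.04)]:
    P=plane("wrist",W(*p),z,c);print(l,P,"stand rel pin mm",R@(P[:2]-pin)*1000)
```

```text
tab outer edge [0.5398 0.1076 0.1   ] stand rel pin mm [-14.9855 142.3875]
block right [0.5706 0.1099 0.102 ] stand rel pin mm [ 15.8995 143.0608]
block -y [0.5644 0.096  0.102 ] stand rel pin mm [  9.    129.549]
block +y [0.5629 0.1222 0.102 ] stand rel pin mm [  8.8179 155.7982]
stop face -y L [0.5502 0.0517 0.118 ] stand rel pin mm [-7.461  86.0445]
stop -y R [0.5643 0.0525 0.118 ] stand rel pin mm [ 6.6162 86.0463]
stop +y [0.5569 0.0779 0.118 ] stand rel pin mm [  0.5392 111.8635]
bar end -y [ 0.5696 -0.0202  0.04  ] stand rel pin mm [ 8.0873 13.1986]
```

servo_tool(moves=[[[0,0,0,2.0,0,0,7.0],[0,0,0,1.8,0,0,7.0],[0,0,0,0,0,2.5,7.0],[0,0,0,0,0,3.5,7.0],[0,0,0,0,0,3.5,7.0],[0,0,0,0,0,3.0,7.0],[0,0,0,0,0,0,7.0],[0,0,0,0,0,0,7.0]]])

```text
time: 9.52
ee_pos: [0.5571, 0.1009, 0.14]
tcp_rot: [180.0, 0.2, 92.5]
wrist_force: [-0.2, -0.7, 1.2]
opening: 0.0703
```

servo_tool(moves=[[[0,0,-0.008,0.78,-0.15,0,7.0],[0,0,0,0,0,2.5,7.0],[0,0,0,0,0,2.5,7.0],[0,0,0,0,0,2.3,7.0],[0,0,0,0,0,0,7.0],[0,0,0,0,0,0,7.0]]])

```text
time: 10.02
ee_pos: [0.5618, 0.1095, 0.079]
tcp_rot: [179.1, 0.0, 92.9]
wrist_force: [0.4, -0.4, 1.0]
opening: 0.0701
```

Run:
```python
from h import *
im=imaging.camera("wrist"); cv2.imwrite("pics/w9.png",im)
s=imaging.camera("scene"); cv2.imwrite("pics/s9.png",cv2.resize(s[120:260,230:370],None,fx=4.2,fy=4.2,interpolation=cv2.INTER_CUBIC))
```

```text
(no output)
```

View pics/w9.png

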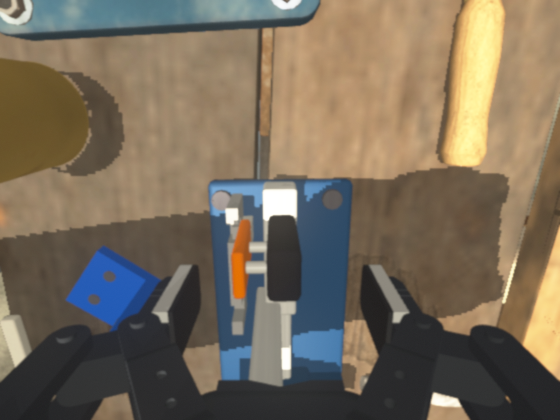

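View pics/s9.png

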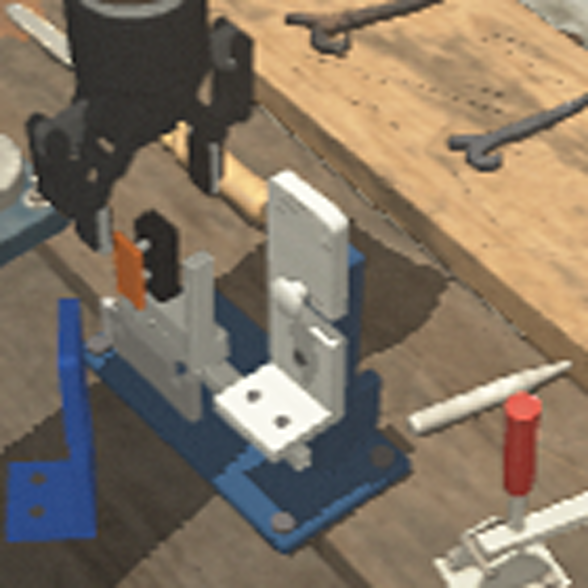

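servo_tool(moves=[[[0.016,0,0,0,-0.66,0,7.0],[0,0,0,0,0,0,7.0],[0,0,0,0,0,0,7.0]]])

```text
time: 10.37
ee_pos: [0.5567, 0.1096, 0.084]
tcp_rot: [179.7, -0.0, 92.9]
wrist_force: [-0.6, 0.0, 1.1]
opening: 0.0702
```

servo_tool(moves=[[[0,0,0,0,0,0.8,7.0],[0,0,0,0,0,0.6,7.0],[0,0,0,0,0,0,7.0],[0,0,0,0,0,0,7.0]]])

```text
time: 10.7
ee_pos: [0.5576, 0.1098, 0.0701]
tcp_rot: [179.6, -0.0, 92.9]
wrist_force: [-0.1, -1.3, -0.3]
opening: 0.0697
```

servo_tool(moves=[[[0.007,0,0,0,-0.25,0.5,7.0],[0,0,0,0,0,0.3,7.0],[0,0,0,0,0,0,7.0],[0,0,0,0,0,0,7.0]]])

```text
time: 11.03
ee_pos: [0.5543, 0.1095, 0.0604]
tcp_rot: [-179.9, -0.0, 92.9]
wrist_force: [0.3, -0.1, 0.3]
opening: 0.0701
```

servo_tool(moves=[[[0,0,0,0,0.3,0,7.0],[0,0,0,0,0,0,7.0],[0,0,0,0,0,0,4.0],[0,0,0,0,0,0,4.0],[0,0,0,0,0,0,4.0]]], force=30)

```text
time: 11.45
ee_pos: [0.5579, 0.1097, 0.0607]
tcp_rot: [-179.9, -0.0, 92.9]
wrist_force: [0.0, 0.8, 0.6]
opening: 0.0403
```

servo_tool(moves=[[[0,0,0,0,0,0,2.0],[0,0,0,0,0,0,2.0],[0,0,0,0,0,0,2.0],[0,0,0,0,0,0,2.0],[0,0,0,0,0,0,2.0],[0,0,0,0,0,0,2.0]]], force=30)

```text
time: 11.95
ee_pos: [0.5587, 0.1098, 0.0612]
tcp_rot: [-180.0, -0.0, 92.8]
wrist_force: [2.1, 0.4, 0.5]
opening: 0.0241
```

Run:
```python
from h import *
im=imaging.camera("wrist"); cv2.imwrite("pics/w10.png",im)
```

```text
(no output)
```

View pics/w10.png

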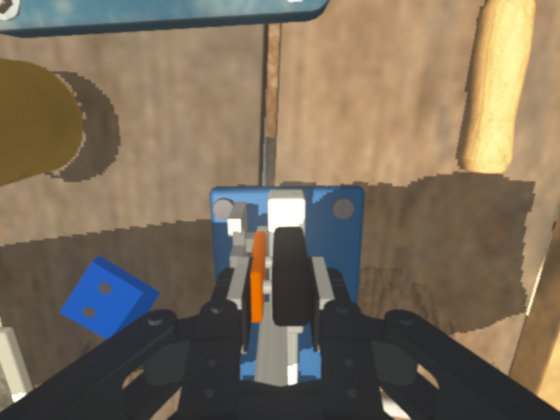

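servo_tool(moves=[[[0,0,0,-0.4,0,0,2.0],[0,0,0,-0.7,0,0,2.0],[0,0,0,-0.7,0,0,2.0],[0,0,0,-0.7,0,0,2.0],[0,0,0,0,0,0,2.0]]])

```text
time: 12.42
ee_pos: [0.5602, 0.0828, 0.0612]
tcp_rot: [180.0, -0.1, 92.9]
wrist_force: [1.8, 0.1, 0.2]
opening: 0.024
```

servo_tool(moves=[[[0,0,0,-0.7,0,0,2.0],[0,0,0,-0.7,0,0,2.0],[0,0,0,-0.7,0,0,2.0],[0,0,0,-0.5,0,0,2.0],[0,0,0,0,0,0,2.0]]])

```text
time: 12.83
ee_pos: [0.5618, 0.0539, 0.0612]
tcp_rot: [180.0, -0.2, 92.8]
wrist_force: [1.5, 6.4, 0.5]
opening: 0.024
```

Run:
```python
from h import *
im=imaging.camera("wrist"); cv2.imwrite("pics/w11.png",im)
s=imaging.camera("side"); cv2.imwrite("pics/s11.png",cv2.resize(s[120:300,230:410],None,fx=3.3,fy=3.3,interpolation=cv2.INTER_CUBIC))
```

```text
(no output)
```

View pics/s11.png

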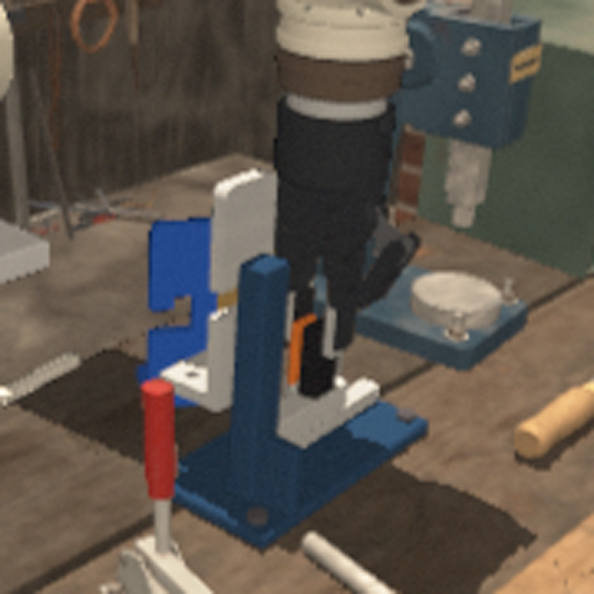

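servo_tool(moves=[[[0,0,0,-0.15,0,0,2.0],[0,0,0,0,0,0,2.0]]])

```text
time: 13.1
ee_pos: [0.5618, 0.0541, 0.0612]
tcp_rot: [180.0, -0.3, 92.9]
wrist_force: [1.9, -0.4, -1.7]
opening: 0.024
```

servo_tool(moves=[[[0,0,0,0,0,0,4.0],[0,0,0,0,0,0,6.0],[0,0,0,0,0,0,7.0],[0,0,0,0,0,0,7.0],[0,0,0,0,0,0,7.0],[0,0,0,0,0,0,7.0]]])

```text
time: 13.6
ee_pos: [0.5608, 0.0528, 0.0608]
tcp_rot: [-179.9, -0.2, 92.9]
wrist_force: [0.1, -0.1, 1.3]
opening: 0.0701
```

Run:
```python
from h import *
im=imaging.camera("wrist"); cv2.imwrite("pics/w12.png",im)
```

```text
(no output)
```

View pics/w12.png

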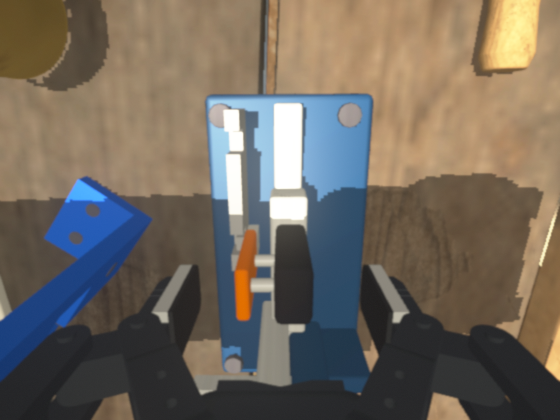

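servo_tool(moves=[[[0,0,0,0,0,-1.0,7.0],[0,0,0,0,0,-2.0,7.0],[0,0,0,0,0,-2.5,7.0],[0,0,0,0,0,-2.5,7.0],[0,0,0,0,0,0,7.0]]])

```text
time: 14.07
ee_pos: [0.5598, 0.0523, 0.1454]
tcp_rot: [-179.8, -0.2, 92.9]
wrist_force: [0.2, -0.4, -0.4]
opening: 0.0699
```

servo_tool(moves=[[[0,0,0,0,0,-2.5,7.0],[0,0,0,0,0,-3,7.0],[0,0,0,0,0,-3,7.0],[0,0,0,0,0,-3,7.0],[0,0,0,0,0,0,7.0],[0,0,0,0,0,0,7.0]]])

```text
time: 14.57
ee_pos: [0.5594, 0.0518, 0.2701]
tcp_rot: [180.0, -0.2, 92.9]
wrist_force: [-0.1, 1.1, 0.1]
opening: 0.07
```

Run:
```python
from h import *
import pickle
np.set_printoptions(precision=4,suppress=True)
c=imaging.calibration("wrist"); pickle.dump(c,open("w13.pkl","wb"))
im=imaging.camera("wrist"); cv2.imwrite("pics/w13.png",cv2.resize(im[60:360,130:430],None,fx=2,fy=2,interpolation=cv2.INTER_CUBIC))
s=imaging.camera("side"); cv2.imwrite("pics/s13.png",cv2.resize(s[150:290,240:380],None,fx=4.2,fy=4.2,interpolation=cv2.INTER_CUBIC))
s=imaging.camera("scene"); cv2.imwrite("pics/sc13.png",s)
cv2.imwrite("pics/sc13b.png",cv2.resize(s[140:300,170:370],None,fx=4,fy=4,interpolation=cv2.INTER_CUBIC))
```

```text
(no output)
```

View pics/w13.png

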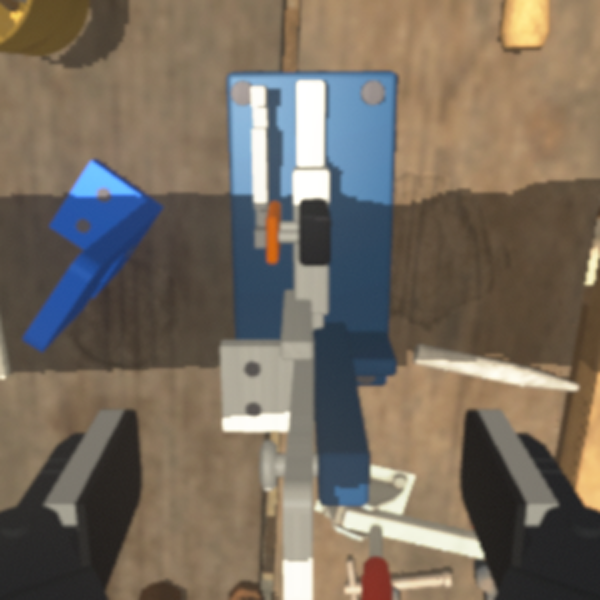

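View pics/s13.png

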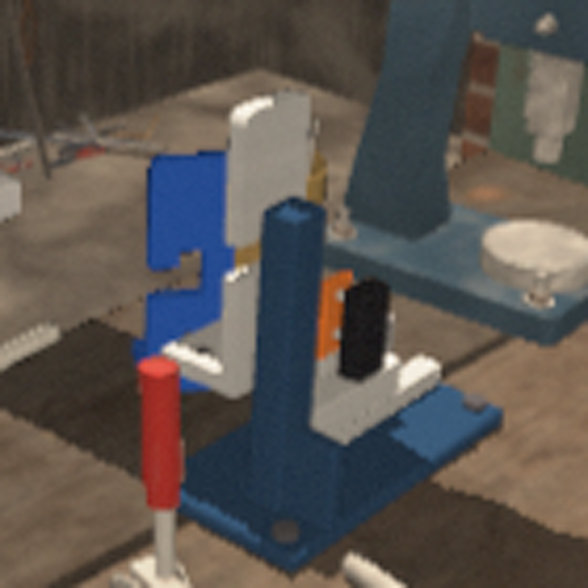

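View pics/sc13b.png

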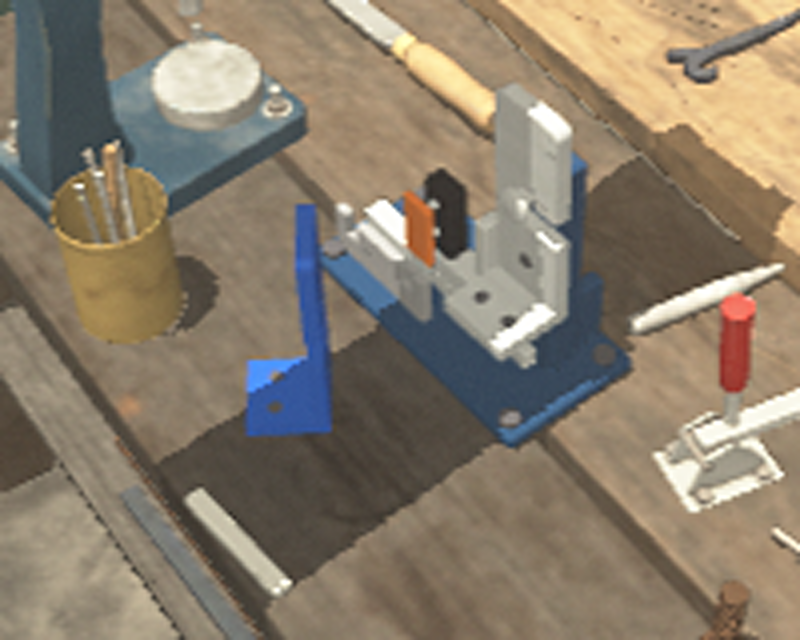

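Run:
```python
from h import *
import pickle
c=pickle.load(open("w13.pkl","rb"))
W=lambda u,v:(130+u/2,60+v/2)
th=np.radians(3);R=np.array([[np.cos(th),np.sin(th)],[-np.sin(th),np.cos(th)]])
pin=np.array([.5622,-.0338])
for l,p,z in [("tab outer",(265,232),.10),("block right",(330,232),.102),("block -y",(315,264),.102),("block +y",(315,200),.102),("stop -y",(297,357),.118)]:
    P=plane("wrist",W(*p),z,c);print(l,R@(P[:2]-pin)*1000)
```

```text
tab outer [-15.43945054  89.34715544]
block right [16.12716265 89.74222351]
block -y [ 8.95068851 73.74735992]
block +y [  8.78396696 105.31361404]
stop -y [ 0.0767543  31.16371773]
```

Run:
```python
from workcell import bot
o=bot.get_obs(); print(o["time"],o["ee_pos"],o["wrist_force"]); print(bot.job_done())
```

```text
14.7167 [0.55886738 0.05175565 0.26833779] [-0.20665188  0.14318774 -0.51166009]
the job is handed in; nothing more can be done
None
```

The bracket is hanging on the pin by its side slot. The keeper has been slid to its shut notch next to the bracket, and the orange tab has sprung out again. I handed the job in at about 14.7 s with the gripper clear of everything.

**Bracket:** I gripped the steel bracket (not the blue look-alike) and slid its slot over the pin between post and head. I lowered it until the wrist force rose by about 12 N as it seated, then let go. The last side and scene pictures show it hanging upright on the pin.

**Keeper:** I squeezed the tab in (opening read 24 mm, against 26 mm nominal for fully in) and slid the keeper until it met the end stop. The tool travelled about 56 mm.

**Last checks:**
- **Tab:** the grip measures 31.6 mm over tab and block, against 30.9 mm before and 32 mm nominal, so the tab is out.
- **Keeper position:** the stop face came out about 31 mm from the pin, against 29 mm nominal. The same check with the keeper open gave 86 mm, against 85 mm.
- **Disagreement:** the pictures put the keeper's travel at 53–55 mm, against the tool's 56 mm. I took this as picture error and the notch's 2 mm of play.
- **Bystanders:** the tin of scribers and the bolt look untouched in the last scene picture. I did not measure their positions again.

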